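# Set the card punch: margin selector over, side guide out to the index and held

### The arm

A 6-joint arm with a two-finger parallel gripper is mounted at the origin on a cart in front of the work surface, level with it; the furniture and walls round the work are solid. World frame = base frame: x ahead of the robot, y to its left, z up, the work surface at z = 0. Lengths are in m, angles in rad, forces in N, time in s.
With the tool pointing down it reaches from about 0.3 to 0.875 m from the base axis. Payload 6.4 kg.
Tool frame: the origin (TCP) lies between the finger pads; the fingertips stand 8 mm ahead of it and the grasp point (between the pads) lies 11 mm behind it (ctrl.finger_overhang is the distance from the TCP to the fingertips, in m); z points along the fingers, y is the line along which they close (so a half turn about z gives the same grasp; the last joint's range is limited). The gripper opens to 85 mm and grips with 20 to 120 N. Pads are 22 mm wide; open, the fingers measure 114 mm over their backs; the gripper's body (76 mm by 85 mm) begins 54 mm behind the grasp point. The pads swing forward as they close: fully open they stand 13 mm farther back than shut.
Start: joints at [-1.387, 0.181, 1.607, -0, 1.354, -0.206], TCP at [0.219, -0.532, 0.239] pointing down, gripper open.
Joint ranges: [-2.99, 2.99], [-0.89, 2.07], [0.3, 2.58], [-1.14, 4.28], [0, 2.63], [-3.12, 3.12]. Speed limits (rad/s): [2.57, 2.57, 3.01, 3.14, 3.14, 3.14].

### API

Orientations are given as a unit quaternion [w, x, y, z].
In Python, from bench import ctrl, camera gives the robot as it stands.
- The arm moves only by the shell command python3 -m pendant 'ROWS' [OPENING]. ROWS is JSON, a list of rows, each a list of 6 numbers: the shift along the world's x, y, z normalised to -1 to 1, where 1 is 200 mm, then the turn, a rotation vector about the world's x, y, z normalised to -1 to 1, where 1 is pi/2 rad. In form: [[dx, dy, dz, rx, ry, rz], ...]. A call has exactly 10 rows; each row shifts and turns the commanded pose from where the row before left it; what a row does not reach is not made up. A row lasts 1/8 s, in which the tool goes at most 62.5 mm and 10.7 degrees, less where a joint would pass 70% of its speed; a pose out of reach is approached as far as the arm can. A call with a number of a shift or a turn outside -1 to 1 is refused whole. A call with a gripper value outside its range is refused whole. OPENING is the opening, from -1 (shut) to 1 (fully open), set as the call begins (- or left out, the last holds). The fingers move at their own pace and stop on an object; the grip force is fixed at half the most. Time passes only in rows, so rows that do not move let the fingers close, or fill a call up. It gives the time, the measured TCP pose, the force, the opening and the grip force at its end, in the units of the state.
- ctrl.get_obs(): the state, without advancing time (a new reading comes with each control period).
- camera(name): name is "scene" or "top"; returns a dict with "color" (420x560x3 uint8, blue, green, red), "fx", "fy", "cx", "cy" (pixels), "distortion" ([k1, k2, p1, p2, k3] as OpenCV has them; the pictures are not rectified), "xyz" and "rotation" of the camera in the world. Camera axes: x right, y down, z forward; pixel columns grow to the right and rows downward; lengths in m; the calibration is good to about 2 mm. A picture is of the moment at which its call begins. There is no depth.
- ctrl.hand_in(): hands the job in; it is judged then, once.
The state is a dict: "time_s": time; "q": joint angles; "dq": joint speeds; "joint_efforts": joint torques, N m; "eef_pos": TCP position; "eef_rot": TCP orientation; "wrist_force": force on the tool from outside, world axes, zero at the start; "torque": the same for the moment, N m; "opening": opening from 0.0 (shut) to 1.0 (fully open); "grasp_force": force on a finger pad.
Only numpy, scipy, OpenCV 4.12 (cv2) and the standard library are available. Lean on these libraries where they do the work, as an engineer would, in place of code of your own. Each camera call takes 0.05 s, during which the arm holds its last target. There are 200 camera calls.

### The job

Set up the bench card punch for the next batch of thread cards: slide its black margin selector all the way to the left, home against its end stop (the wide margin). Then squeeze the green lock button into the grip of the side guide, draw the guide out of the base until its yellow pointer stands level with the red index tab on the scale, and finish there still holding it, button squeezed in and guide kept still at the mark, so that I can try a card against the fence before it is let lock. Leave the card stack, spool, eraser and marker where they lie.

Things in the scene. Friction and masses are not known exactly. Their poses are not given: they have to be found in the camera images.
- punch: Bench card punch, fixed: dark blue-grey base 165 x 290 x 24 mm high, frame 90 mm high at its rear middle (from x = 0.025), upright lever to 235 mm. Origin: centre of its underside, on a 2.4 mm mat. Own axes: x away from the robot, y left along the base, z up; turned by up to 0.2 rad. Apron at x = -0.060: selector track on the left, gauge slot and scale on the right. Right end at y = -0.145.
- margin_selector (a joint): Travel of the black margin selector along its track, in m: 0 at the right-hand (narrow, one white bar) stop, 0.060 at the left-hand (wide, three white bars) end stop; it grows along the punch's +y. About 2 N of friction, stays where it is left.
- selector_grip (a point): Point in the selector's grip, 50 mm above the punch's origin on its centre line. The upright grip is 14 mm thick front to back (punch x), 16 mm along the track (punch y), its top 60 mm above the punch's origin; the track it stands on is 25 mm above the punch's origin (its foot 31 mm).
- guide_arm (a joint): How far the telescoping side guide is drawn out, in m: 0 = home, 0.112 = full stop; moves along the punch's -y (right, out of the base's right end). A wedge brake (holds some 27 N) locks it anywhere unless the green button is squeezed in; with the button in, a light spring of 2 to 3 N pulls it home.
- guide_grip (a point): Middle of the guide's black grip block, 42 mm above the punch's origin; pinch it front to back (along punch x). Block 24 mm thick in punch x, 34 mm in punch y, top 61 mm above the punch's origin; with the green button out in front the pinch is 31 mm thick, 26 mm when it is in. A steel card fence 47 mm high stands 26 mm to its left (punch +y).
- lock_button (a joint): How far the green lock button is in (along punch +x, into the grip block), in m: 0 = out, guide locked; 0.005 = fully in. The brake is off from about 0.001. Takes 10 N to start, 13 N fully in, springs out when let go; squeezing the grip between two fingers presses it.
- button_face (a point): Centre of the green button's front face (18 mm wide, 26 mm tall), 40 mm above the punch's origin, on the front of the guide's grip.
- pointer (a point): Tip of the yellow pointer that rides in the gauge slot with the guide: it moves to the right (punch -y) by as much as the guide is drawn out.
- tab_line (a point): White centre line of the red index tab (9 mm wide) clipped on the scale at the front edge of the base; the tab is fixed. The pointer is at the mark when it and this line have the same place along the punch's y. Axes as the punch's.
- card_stack: Loose stack of cream thread cards, 90 x 60 x 12 mm, on the worktop to the left of the punch; origin under its centre. Bystander.
- blue_spool: Loose blue thread spool standing upright, 32 mm diameter, 46 mm high, on the worktop behind and to the right of the punch; origin under its centre. Bystander.
- block_eraser: Loose blue and white eraser, 22 x 52 x 13 mm, in front of the punch; origin under its centre. Bystander.
- red_marker: Loose white marker with a red cap, 135 mm long, 17 mm thick, lying at the front left of the worktop; origin under its centre. Bystander.

How it is judged:
On the way, in this order (a step that is already met when the one before it is completed fails the run):
1. the margin selector is home against its left end stop (value of joint margin_selector above 0.057 m), for 0.2 s.
2. the green lock button is squeezed in while the guide is still near home (value of joint lock_button above 0.003 m and value of joint guide_arm below 0.03 m), for 0.1 s.
At the end, for the whole second after the job is handed in: Selector within 3 mm of its left stop; guide's pointer within 3 mm of the index tab's line along the scale and still (under 10 mm/s); lock button over 3 mm in, so its brake is off, and the fingers on the guide's grip with over 3 N: only they hold it there (value of joint margin_selector above 0.057 m and y of pointer in the frame of tab_line between -0.003 and 0.003 m and value of joint lock_button above 0.003 m and contact force between the fingers and guide_arm above 3 N and velocity of joint guide_arm between -0.01 and 0.01 m/s); the arm keeps its last pose, push and grip.
It fails at once if the card stack, spool, eraser or marker is shifted by more than 15 mm (distance of any of card_stack, blue_spool, block_eraser, red_marker from where it was at the start of the episode above 0.015 m).
It also fails if it takes over 40 s, if anything falls off the work surface, if the arm or the gripper's body presses on something with over 40 N, if the wrist force passes 120 N, or if a joint passes its speed limit or range.

## Working session

There is one attempt and no reset: what is moved stays moved. The work goes in short steps, Python scripts to look and compute and a shell command to move; the robot and the scene stay as the last step left them, time stands still between calls to the robot, and variables do not carry over. Pictures are saved under pics/ and viewed, at most 10 in all, crops included, and the job is handed in when it is done.

```bash
mkdir -p pics; ls
python3 - <<'E'
from bench import ctrl,camera
import cv2
for n in("scene","top"):
    c=camera(n);cv2.imwrite(f"pics/{n}0.png",c["color"]);print(n,c["fx"],c["cx"],c["cy"],c["distortion"],c["xyz"],c["rotation"])
print(ctrl.get_obs())
E
```

```text
pics
scene 478.5013220725517 277.8143173753946 214.61683571156448 [-0.08436222  0.          0.          0.          0.        ] [-0.01396667  0.49623356  1.0636537 ] [ 0.12808666 -0.41222103  0.86310097 -0.26215329]
top 492.65681915514284 274.727592823285 214.20223526818336 [0.02522364 0.         0.         0.         0.        ] [0.40698656 0.08858733 1.1556117 ] [ 0.03993677 -0.70018939  0.71137781 -0.0456234 ]
{'time_s': 0.1, 'q': array([-1.38733215e+00,  1.81435260e-01,  1.60792185e+00,  1.81531204e-05,
        1.35380245e+00, -2.06299476e-01]), 'dq': array([ 0.00024413, -0.00292416, -0.00222642, -0.00058885, -0.00132783,
       -0.00091688]), 'joint_efforts': array([ 6.68867360e-04, -4.45878017e+01, -3.52236021e+01, -2.74971662e-04,
        4.18320749e-03, -6.30895101e-06]), 'eef_pos': array([ 0.21841335, -0.53137522,  0.23848525]), 'eef_rot': array([-7.83298973e-04,  9.81070639e-01,  1.93648616e-01,  1.78065726e-05]), 'wrist_force': array([-0.1826004 ,  0.48456244,  0.07358825]), 'torque': array([ 0.02117811,  0.01465546, -0.00702788]), 'grasp_force': 0.0, 'opening': 0.9980113230359385}
```

View pics/scene0.png

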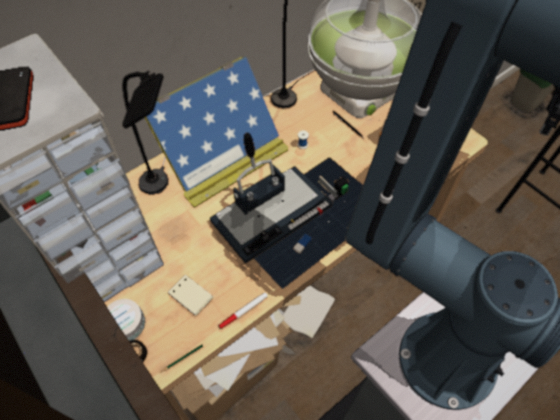

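View pics/top0.png

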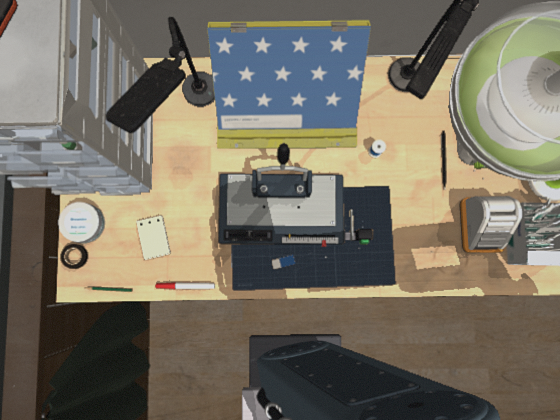

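The top view shows the punch around (282,207), selector track near (247,237), scale and red tab near (310,240), guide grip near (360,235), and eraser at (284,262). I'll zoom in on both views.

Run:
```python
import cv2,numpy as np
a=cv2.imread("pics/top0.png")[165:275,210:400]
cv2.imwrite("pics/topc.png",cv2.resize(a,None,fx=4.2,fy=4.2,interpolation=cv2.INTER_CUBIC))
a=cv2.imread("pics/scene0.png")[150:265,205:365]
cv2.imwrite("pics/scenec.png",cv2.resize(a,None,fx=5,fy=5,interpolation=cv2.INTER_CUBIC))
```

```text
(no output)
```

View pics/topc.png

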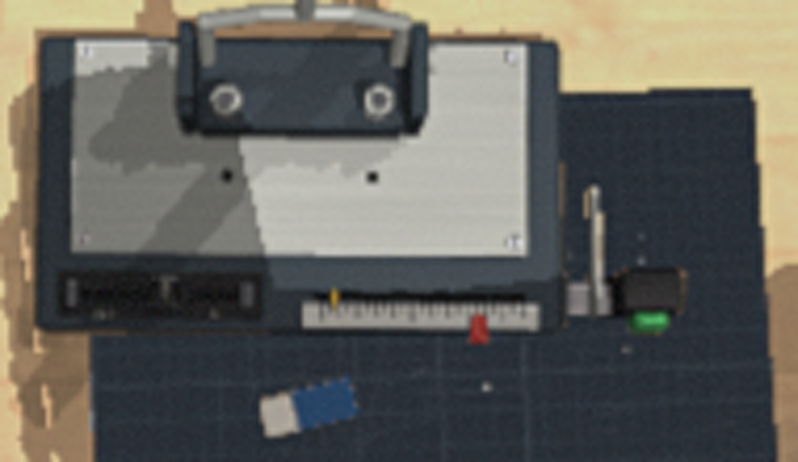

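View pics/scenec.png

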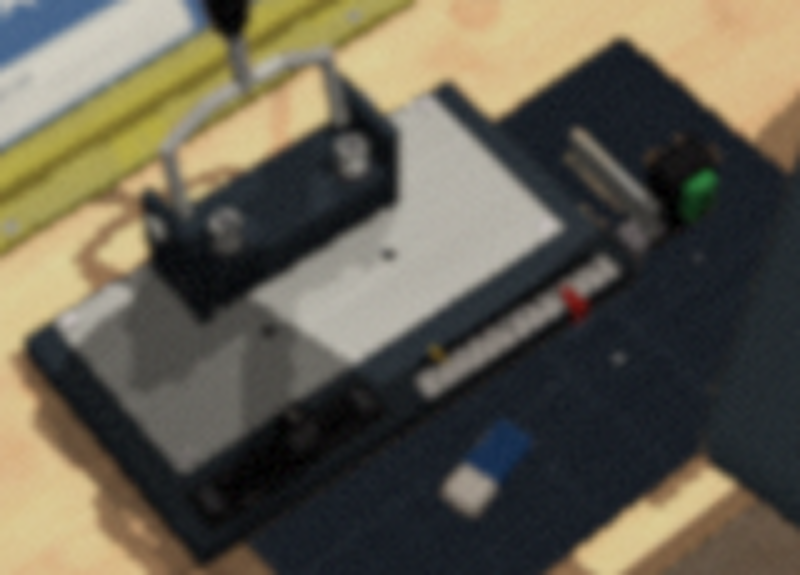

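The selector grip sits mid-track at about crop (168,288), with end blocks at (72,292) and (247,292). The pointer is at (335,297), the tab at (479,328) and the green button at (650,321). I'll convert these to world positions.

```bash
cat > h.py <<'E'
import numpy as np,cv2
from scipy.spatial.transform import Rotation as R
from bench import ctrl,camera
def ray(c,p):
    K=np.array([[c["fx"],0,c["cx"]],[0,c["fy"],c["cy"]],[0,0,1]])
    u=cv2.undistortPoints(np.array([[p]],float),K,np.array(c["distortion"],float))[0,0]
    w,x,y,z=c["rotation"]
    return np.array(c["xyz"]),R.from_quat([x,y,z,w]).apply([u[0],u[1],1])
def onz(c,p,z):
    o,d=ray(c,p); return o+d*(z-o[2])/d[2]
def tri(c1,p1,c2,p2):
    o1,d1=ray(c1,p1);o2,d2=ray(c2,p2)
    s=np.linalg.lstsq(np.c_[d1,-d2],o2-o1,rcond=None)[0]
    a,b=o1+s[0]*d1,o2+s[1]*d2; return (a+b)/2,np.linalg.norm(a-b)
def cen(img,lo,hi,box):
    x0,y0,x1,y1=box; m=cv2.inRange(cv2.cvtColor(img[y0:y1,x0:x1],cv2.COLOR_BGR2HSV),lo,hi)
    y,x=np.nonzero(m); return (x.mean()+x0,y.mean()+y0,len(x)) if len(x) else None
G=((50,120,60),(80,255,255));Rd=((172,120,80),(180,255,255));Y=((20,120,90),(32,255,255))
E
python3 - <<'E'
from h import *
T,S=camera("top"),camera("scene")
ct=lambda u,v:(210+(u+.5)/4.2-.5,165+(v+.5)/4.2-.5)
cs=lambda u,v:(205+(u+.5)/5-.5,150+(v+.5)/5-.5)
for n,p in dict(FL=(38,329),FR=(558,333),BR=(556,42),BL=(38,38)).items(): print(n,onz(T,ct(*p),.0264))
for n,p in dict(FL=(205,563-12),BR=(447,84)).items(): print('s',n,onz(S,cs(*p),.0264))
bt,bs=(210,165,400,275),(205,150,365,265)
for n,k in dict(G=G,R=Rd,Y=Y).items():
    a,b=cen(T["color"],*k,bt),cen(S["color"],*k,bs); print(n,a,b)
    if a and b: print(tri(T,a[:2],S,b[:2]),onz(T,a[:2],.027))
print('sel',tri(T,ct(168,288),S,cs(297,425)),onz(T,ct(168,283),.0624),onz(S,cs(296,412),.0624))
print('ends',onz(T,ct(72,292),.03),onz(T,ct(247,292),.03))
print('grip top',onz(T,ct(648,292),.0634))
E
```

```text
FL [0.47996838 0.20781402 0.0264    ]
FR [ 0.47330119 -0.07586096  0.0264    ]
BR [ 0.63488787 -0.0800572   0.0264    ]
BL [0.64142331 0.20739171 0.0264    ]
s FL [0.47822052 0.20812636 0.0264    ]
s BR [ 0.6309423  -0.07496616  0.0264    ]
G (np.float64(363.7714285714286), np.float64(240.85714285714286), 35) (np.float64(343.9), np.float64(186.95), 20)
(array([ 0.47835287, -0.12021418,  0.04974148]), np.float64(0.0008969362839442562)) [ 0.47950188 -0.12483925  0.027     ]
R None None
Y (np.float64(289.0), np.float64(235.5), 4) (np.float64(235.6251256281407), np.float64(172.0251256281407), 995)
(array([0.50913224, 0.11153302, 0.27392743]), np.float64(0.1306426152381018)) [0.49446979 0.046407   0.027     ]
sel (array([0.49903154, 0.13521261, 0.04397858]), np.float64(0.00218697635271421)) [0.50090667 0.13519439 0.0624    ] [0.49521205 0.13675856 0.0624    ]
ends [0.4995995  0.18889269 0.03      ] [0.49809123 0.09357256 0.03      ]
grip top [ 0.49208979 -0.11882811  0.0634    ]
```

```bash
python3 -m pendant '[[0.14,0.25,0,0,0,0.105],[0.14,0.25,0,0,0,0.105],[0.14,0.25,0,0,0,0.105],[0.14,0.25,0,0,0,0.105],[0.14,0.25,0,0,0,0.105],[0.14,0.25,0,0,0,0.105],[0.14,0.25,0,0,0,0.105],[0.14,0.25,0,0,0,0],[0.14,0.25,0,0,0,0],[0.14,0.25,0,0,0,0]]' -1
```

```text
time_s: 1.45
eef_pos: [0.4992, -0.0301, 0.2394]
eef_rot: [0.0, 0.716, 0.698, 0.0]
wrist_force: [0.8, -0.3, -0.8]
opening: 0.005
grasp_force: 0.0
```

```bash
python3 -m pendant '[[0,0.22,0,0,0,0],[0,0.22,0,0,0,0],[0,0.21,0,0,0,0],[0,0,-0.2,0,0,0],[0,0,-0.25,0,0,0],[0,0,-0.25,0,0,0],[0,0,-0.15,0,0,0],[0,0,-0.1,0,0,0],[0,0,0,0,0,0],[0,0,0,0,0,0]]' -1
python3 - <<'E'
from h import *
T,S=camera("top"),camera("scene")
a=cv2.resize(T["color"][165:275,210:400],None,fx=3,fy=3,interpolation=2);b=cv2.resize(S["color"][150:265,205:365],None,fx=3,fy=3,interpolation=2)
c=np.zeros((345,1050,3),np.uint8)[:, :];c[:330,:570]=a;c[:,570:]=b
cv2.imwrite("pics/p1.png",cv2.resize(c,(798,262)))
E
```

```text
time_s: 2.7
eef_pos: [0.4991, 0.0981, 0.0501]
eef_rot: [0.0, 0.716, 0.698, 0.0]
wrist_force: [-0.7, -0.5, -0.0]
opening: 0.005
grasp_force: 0.0
```

View pics/p1.png

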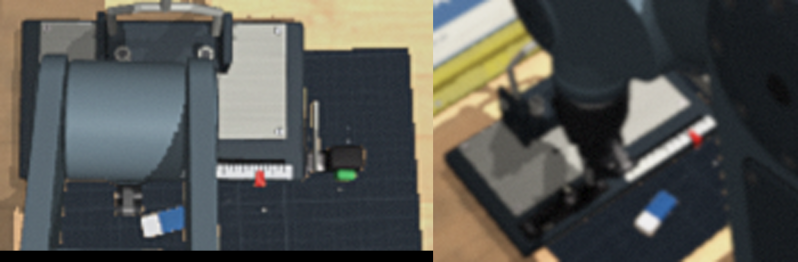

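The shut fingers are down just right of the selector with no contact. In the left half the arm covers the top view of the selector, while the tab (260,178) and grip (347,160) stay visible. Pushing left now.

```bash
python3 -m pendant '[[0.001,0.04,0,0,0,0],[0.001,0.04,0,0,0,0],[0.001,0.035,0,0,0,0],[0.001,0.03,0,0,0,0],[0.001,0.03,0,0,0,0],[0.001,0.03,0,0,0,0],[0,0.02,0,0,0,0],[0,0.02,0,0,0,0],[0,0.015,0,0,0,0],[0,0,0,0,0,0]]' -1
```

```text
time_s: 4.05
eef_pos: [0.4996, 0.1505, 0.0492]
eef_rot: [-0.0, 0.716, 0.698, 0.0]
wrist_force: [0.5, 0.8, 0.7]
opening: -0.004
grasp_force: 0.0
```

```bash
python3 -m pendant '[[0,0.02,0,0,0,0],[0,0.01,0,0,0,0],[0,0.01,0,0,0,0],[0,0,0,0,0,0],[0,0,0,0,0,0],[0,0,0,0,0,0],[0,0,0,0,0,0],[0,0,0,0,0,0],[0,0,0,0,0,0],[0,0,0,0,0,0]]' -1
python3 - <<'E'
from h import *
S=camera("scene")
cv2.imwrite("pics/p2.png",cv2.resize(S["color"][170:270,205:305],None,fx=5,fy=5,interpolation=2))
E
```

```text
time_s: 5.3
eef_pos: [0.4996, 0.1534, 0.0492]
eef_rot: [0.002, 0.716, 0.698, -0.003]
wrist_force: [-2.0, -24.5, 4.2]
opening: -0.001
grasp_force: 12.5
```

View pics/p2.png

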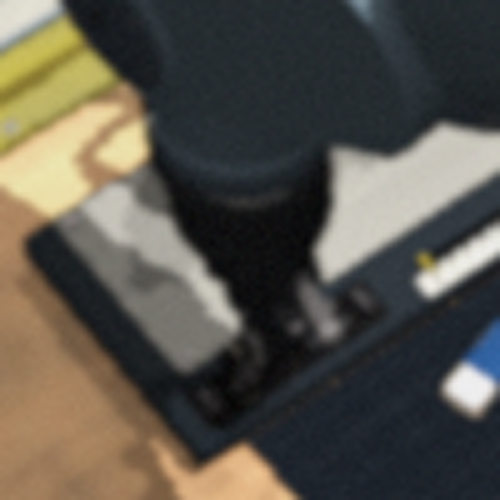

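Force rose to 24.5 N at y=0.153, where the end stop was expected. The selector, at about (240,350), is at the left end of the track. Next I'll back off, lift and move over the guide grip, opening the fingers on the way.

```bash
python3 -m pendant '[[0,-0.1,0,0,0,0],[0,0,0.25,0,0,0],[0,0,0.25,0,0,0],[0,0,0.2,0,0,0],[-0.01,-0.25,0,0,0,0],[-0.01,-0.25,0,0,0,0],[-0.01,-0.25,0,0,0,0],[0,-0.25,0,0,0,0],[0,-0.25,0,0,0,0],[0,0,0,0,0,0]]'
python3 - <<'E'
from h import *
T,S=camera("top"),camera("scene")
Rd2=((0,150,90),(9,255,255))
r=cen(T["color"],*Rd2,(280,225,345,255)); y=cen(T["color"],*Y,(280,225,345,255)); print(r,y)
ry=[onz(T,p[:2],.027) for p in (r,y)];print(ry)
print((ry[0]-ry[1])[:2]@np.array([.0235,.9997]))
cv2.imwrite("pics/p3.png",np.vstack([cv2.resize(T["color"][195:265,210:400],None,fx=4,fy=4,interpolation=2)[:, :760],cv2.resize(S["color"][190:262,205:395],None,fx=4,fy=4,interpolation=2)]))
E
```

```text
time_s: 6.6
eef_pos: [0.4937, -0.1146, 0.1893]
eef_rot: [0.0, 0.718, 0.696, 0.0]
wrist_force: [-0.8, 0.8, -0.5]
opening: -0.001
grasp_force: 0.0
(np.float64(323.5), np.float64(243.9), 20) (np.float64(286.3333333333333), np.float64(235.5), 6)
[array([ 0.47395066, -0.03228037,  0.027     ]), array([0.49456576, 0.05253009, 0.027     ])]
-0.08526947155919182
```

View pics/p3.png

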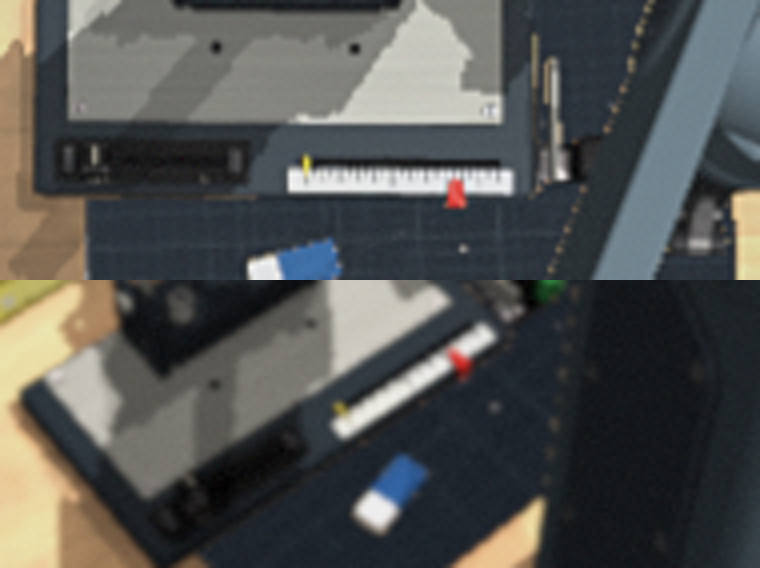

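Both views show the selector at (95,155) against the left end block. The pointer at (307,162) and tab at (456,190) are about 85 mm apart. Now opening the gripper and lowering over the guide grip.

```bash
python3 -m pendant '[[0,-0.02,0,0,0,0],[0,0,0,0,0,0],[0,0,0,0,0,0],[0,0,-0.1,0,0,0],[0,0,-0.15,0,0,0],[0,0,-0.15,0,0,0],[0,0,-0.15,0,0,0],[0,0,-0.1,0,0,0],[0,0,-0.1,0,0,0],[0,0,0,0,0,0]]' 1
```

```text
time_s: 7.95
eef_pos: [0.4925, -0.1149, 0.038]
eef_rot: [-0.002, 0.716, 0.698, -0.001]
wrist_force: [0.5, -0.1, 0.5]
opening: 0.997
grasp_force: 0.0
```

```bash
python3 -m pendant '[[0,-0.025,-0.01,0,0,0],[0,0,0,0,0,0],[0,0,0,0,0,0],[0,0,0,0,0,0],[0,0,0,0,0,0],[0,0,0,0,0,0],[0,0,0,0,0,0],[0,0,0,0,0,0],[0,0,0,0,0,0],[0,0,0,0,0,0]]' -1
```

```text
time_s: 9.2
eef_pos: [0.4935, -0.1211, 0.038]
eef_rot: [0.0, 0.716, 0.699, -0.001]
wrist_force: [-3.0, 0.3, 6.8]
opening: 0.273
grasp_force: 65.0
```

Gripped, and the opening is consistent with the button being in. Drawing the guide out about 75 mm.

```bash
python3 -m pendant '[[-0.001,-0.03,0,0,0,0],[-0.001,-0.04,0,0,0,0],[-0.001,-0.045,0,0,0,0],[-0.001,-0.05,0,0,0,0],[-0.001,-0.05,0,0,0,0],[-0.001,-0.05,0,0,0,0],[-0.001,-0.045,0,0,0,0],[-0.001,-0.04,0,0,0,0],[-0.001,-0.025,0,0,0,0],[0,0,0,0,0,0]]' -1
cat > m.py <<'E'
from h import *
import sys
T,S=camera("top"),camera("scene")
for n,c,b in (("T",T,(280,222,345,255)),("S",S,(280,190,335,240))):
    y=cen(c["color"],*Y,b); r=cen(c["color"],(0,150,90),(9,255,255),b); print(n,r,y)
    if r and y:
        d=onz(c,r[:2],.027)-onz(c,y[:2],.027); print(n,d[:2],"pointer left of tab by mm",-1000*d[:2]@np.array([.0235,.9997]))
a=cv2.resize(T["color"][215:265,275:375],None,fx=6,fy=6,interpolation=2);b=cv2.resize(S["color"][185:235,275:375],None,fx=6,fy=6,interpolation=2)
cv2.imwrite(sys.argv[1],np.vstack([a,b]))
E
python3 m.py pics/p4.png
```

```text
time_s: 10.45
eef_pos: [0.4918, -0.196, 0.038]
eef_rot: [-0.0, 0.716, 0.698, -0.0]
wrist_force: [-1.2, 3.1, 6.5]
opening: 0.27
grasp_force: 65.0
T (np.float64(323.5), np.float64(243.9), 20) (np.float64(319.0), np.float64(235.28571428571428), 7)
T [-0.01993726 -0.00977299] pointer left of tab by mm 10.23858124803531
S (np.float64(320.1333333333333), np.float64(210.93333333333334), 15) (np.float64(312.0), np.float64(207.25), 4)
S [-0.02232719 -0.00883971] pointer left of tab by mm 9.361745253532153
```

View pics/p4.png

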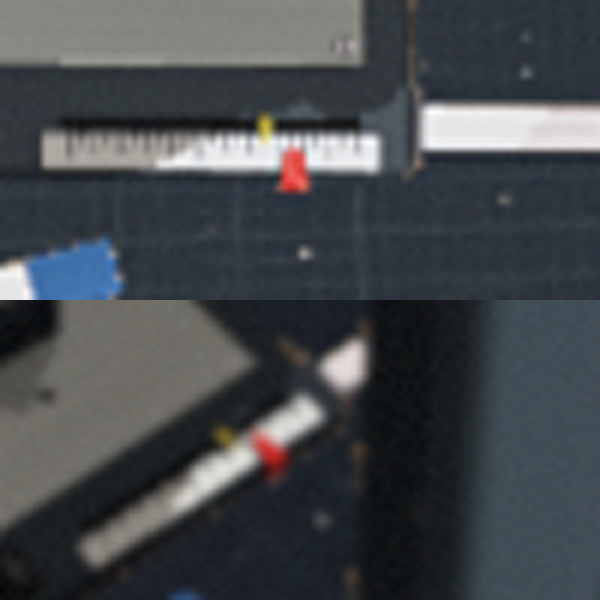

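The guide slides freely: the pointer is at (265,128) and the tab at (293,170), about 10 mm still to go.

```bash
python3 -m pendant '[[0,-0.015,0,0,0,0],[-0.001,-0.015,0,0,0,0],[0,-0.01,0,0,0,0],[0,-0.01,0,0,0,0],[0,0,0,0,0,0],[0,0,0,0,0,0],[0,0,0,0,0,0],[0,0,0,0,0,0],[0,0,0,0,0,0],[0,0,0,0,0,0]]' -1
cat >> m.py <<'E'
b1,b2=(280,222,345,255),(280,190,335,240)
P=[]
for k in (Y,((0,150,90),(9,255,255))):
    p,q=[np.array(cen(c["color"],*k,b)[:2]) for c,b in((T,b1),(S,b2))]; P.append(tri(T,p,S,q)); print(P[-1])
d=P[0][0]-P[1][0]; print("tri pointer left of tab mm",1000*d[:2]@np.array([.0235,.9997]))
E
python3 m.py pics/p5.png
```

```text
time_s: 11.8
eef_pos: [0.4916, -0.2056, 0.038]
eef_rot: [-0.0, 0.715, 0.699, -0.0]
wrist_force: [-1.3, 2.4, 6.4]
opening: 0.269
grasp_force: 65.1
T (np.float64(323.5), np.float64(243.9), 20) (np.float64(322.8333333333333), np.float64(235.66666666666666), 6)
T [-0.01892414 -0.0009923 ] pointer left of tab by mm 1.4367226636515227
S (np.float64(319.93333333333334), np.float64(210.6), 15) (np.float64(315.0), np.float64(205.5), 6)
S [-0.02045057  0.00074098] pointer left of tab by mm -0.2601719954471651
(array([ 0.49270283, -0.03132182,  0.02777687]), np.float64(0.0003239700174653212))
(array([ 0.47408888, -0.03268125,  0.02377013]), np.float64(0.00015320847946083773))
tri pointer left of tab mm 1.7964542017077763
```

View pics/p5.png

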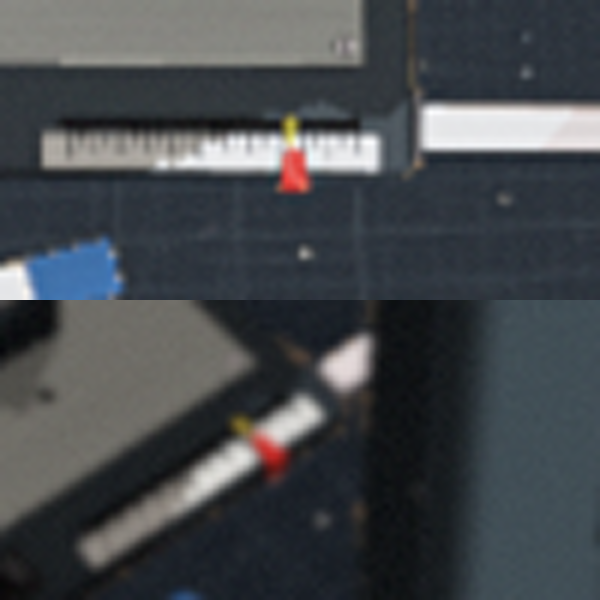

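Pointer (290,130) and tab (293,172) are nearly in line. The estimates average about 1 mm short, so I'll trim 1 mm and settle.

```bash
python3 -m pendant '[[0,-0.003,0,0,0,0],[0,-0.003,0,0,0,0],[0,0,0,0,0,0],[0,0,0,0,0,0],[0,0,0,0,0,0],[0,0,0,0,0,0],[0,0,0,0,0,0],[0,0,0,0,0,0],[0,0,0,0,0,0],[0,0,0,0,0,0]]' -1
python3 m.py pics/p6.png
python3 - <<'E'
from h import *
o=ctrl.get_obs();print(o["eef_pos"],o["opening"],o["grasp_force"],abs(o["dq"]).max())
E
```

```text
time_s: 13.15
eef_pos: [0.4916, -0.2067, 0.038]
eef_rot: [-0.0, 0.716, 0.699, -0.0]
wrist_force: [-2.4, 2.5, 6.2]
opening: 0.274
grasp_force: 65.1
T (np.float64(323.5), np.float64(243.9), 20) (np.float64(323.3333333333333), np.float64(235.5), 6)
T [-0.01928974  0.00016703] pointer left of tab by mm 0.28632913860754794
S (np.float64(320.1333333333333), np.float64(210.93333333333334), 15) (np.float64(315.1666666666667), np.float64(205.16666666666666), 6)
S [-0.02210567  0.00209365] pointer left of tab by mm -1.5735408471709402
(array([ 0.49312821, -0.03240334,  0.02785857]), np.float64(0.00013373126318600478))
(array([ 0.47399357, -0.03307877,  0.02198656]), np.float64(0.0007294117354927349))
tri pointer left of tab mm 1.1248958179856356
[ 0.49159001 -0.2066307   0.03798969] 0.27242277299535417 65.0676803290844 0.0017854201633400269
```

```bash
python3 -c "
from bench import ctrl
print(ctrl.hand_in())"
```

```text
the job is handed in; nothing more can be done
None
```

The job is handed in, with no verdict shown: the selector was pushed home against its left stop, and the guide was drawn out about 86 mm with its pointer measured within about 1.5 mm of the tab line. The gripper is still holding it at 65 N with the button squeezed in.

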